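Fetch the parts basket out of the brush washer

TASK

The airbrush parts have finished in the drained brush washer: with the hook rod from the wooden block, catch the basket's red bail deep in the can, turn the basket gently anticlockwise until it comes free of the blue retaining ring, and lift it out. Stand it softly upright in the white drip tray, then put the rod back upright in its pocket. Handle the basket only with the rod, never wrench or haul on it, and leave the bottle, jar and lid alone.

Things in the scene. Friction and masses are not known exactly. Their poses are not given: they have to be found in the camera images.
- tank_mouth (a point): Centre of the open mouth of the brush washer, at rim height: a round aluminium can fixed to the bench, 145 mm tall, 106 mm outside and 98 mm inside diameter. Its axes tell nothing of what is inside. 100 mm below the rim a ledge with a 66 mm hole carries the hanging basket.
- tank_ledge (a point): Centre of the ledge, 45 mm over the bench. 7 mm above it a blue retaining ring (79 mm inside, 4 mm thick) with two opposite gaps covers the basket's lugs: pulled straight up, the basket rises 3.5 mm and catches. Turned anticlockwise, the lugs meet stop posts after 0.4 to 1.4 rad (varies, not measured: feel for it); at the stop and up to 0.1 rad before it they lift out through the gaps.
- basket: Steel parts basket, 0.11 to 0.23 kg. Origin: centre of its underside; z up, x along bail and lugs. Cup 61 mm across, 22 mm deep, open on top; rim flange 72 mm across and two lugs (90 mm tip to tip along x, 10 mm wide) lie 22 to 25.5 mm above the origin and hang on the can's ledge. Carried clear of the ledge it turns almost freely; at the stop the moment on the rod climbs to 0.1 N m within about 0.03 rad.
- basket_bail (a point): Middle of the top bar of the basket's bail, 52 mm above its underside, on its axis: a fixed upright arch of red 5 mm wire. The bar is straight for 44 mm along x (axes as the basket), its legs slope out to the flange. Below the bar it is free for 49 mm, down to the cup's floor; small parts in the cup reach 27 mm above the underside.
- rod: Hook rod, 190 mm tall, 0.13 kg, upright and hook down in its pocket. Origin: middle of the hook's underside, z up the rod. The hook is steel strip 24 mm wide (y), 4 mm thick, a J in side view: flat foot 17 mm long in x, upstand at x = -6.5 mm (36 mm high), tip at x = +6.5 mm (13 mm high); 9 mm slot between, open at the top.
- rod_grip (a point): Centre of the rod's wooden handle, 22 by 22 mm, 66 mm tall (faces along rod x and y), 157 mm above the hook's underside, on the rod's axis (axes as the rod). A bar along y seated in the hook's slot lies on that axis, 150.5 mm below this point. The strip turns a seated bar along with it, after up to about 0.2 rad of play.
- block_pocket (a point): Mouth centre of the rod's pocket, in the top of the fixed wooden block (100 by 90 by 65 mm tall). Pocket 27 mm in x, 34 mm in y, 55 mm deep: with the rod home its underside is 55 mm below this point. It fits with its x along this x, either way round.
- tray_top (a point): Centre of the fixed white drip tray (180 mm in x, 150 mm in y, 5 mm walls, 18 mm high), at the top of its ribs, 11 mm above the bench: the basket's underside stands at this height.
- bottle: Bystander: white plastic bottle with paper label, 48 mm across, 125 mm tall, origin at its underside.
- jar: Bystander: green glass jar, 60 mm across, 70 mm tall, origin at its underside.
- lid: Bystander: the can's lid, an aluminium disc 110 mm across with a black knob, 30 mm tall, origin at its underside.
Things that resemble listed ones, but are neither listed nor needed, are in the scene too. There is more than one size of the part that bears block_pocket; the job needs the larger. Leave any green look-alike of the rod alone.

How it is judged:
By the outcome, as a careful person would: the job done as asked, in the order asked, and still so for the second after the job is handed in, with the robot touching nothing.
It also fails if it takes over 72 s, if anything falls off the work surface, if the arm or the gripper's body presses on something with over 40 N, if the wrist force passes 120 N, or if a joint passes its speed limit or range.

ROBOT

A 6-joint arm with a two-finger parallel gripper is mounted at the origin on the work surface. World frame = base frame: x ahead of the robot, y to its left, z up, the work surface at z = 0. Lengths are in m, angles in rad, forces in N, time in s.
With the tool pointing down it reaches from about 0.25 to 0.8 m from the base axis. Payload 3.9 kg.
Tool frame: the origin (TCP) lies midway between the tips of the shut fingers; the grasp point (between the pads) lies 19 mm behind it; z points along the fingers, y is the direction in which the jaws open and shut (so a half turn about z gives the same grasp; the last joint's range is limited). The gripper opens to 85 mm and grips with 20 to 120 N. Pads are 22 mm wide; open, the fingers measure 114 mm over their backs; the gripper's body (76 mm by 85 mm) begins 54 mm behind the grasp point. The pads swing forward as they close: fully open they stand 13 mm farther back than shut.
Start: joints at [-1.121, 0.26, -0.138, 1.173, 0, 1.571], TCP at [0.228, -0.473, 0.231] pointing down, gripper open.
Joint ranges: [-2.78, 2.78], [-0.83, 1.72], [-1.28, 1.37], [-1.9, 2.12], [-1.57, 1.48], [-3.14, 3.14]. Speed limits (rad/s): [2.57, 2.57, 3.14, 3.14, 3.14, 3.14].

INTERFACE

Orientations are given as a 3x3 rotation matrix whose columns are the frame's x, y, z axes.
In Python, from workcell import arm gives the robot as it stands.
- The arm moves only by the tool apply_moves, never from a script. Its argument "increments" is a list of rows, each a list of 7 numbers: the shift along the tool's x, y, z in mm, then the turn, a rotation vector about the tool's x, y, z in rad, then the opening in per cent of the stroke, from 0 (shut) to 100 (fully open). In form: [[dx, dy, dz, rx, ry, rz, grip], ...]. A call has 1 to 12 rows; each row is the pose to reach, as a shift and turn from the pose commanded when the call began, along the tool's axes at that moment; what a row does not reach only later rows make up. A row lasts 1/8 s, in which the tool goes at most 62.5 mm and 10.7 degrees, less where a joint would pass 70% of its speed; a pose out of reach is approached as far as the arm can. A call with a gripper value outside its range is refused whole. The fingers move at their own pace and stop on an object; the grip force is fixed at half the most. Time passes only in rows, so rows that repeat a pose let the fingers close. It gives the time, the measured TCP pose, the force and the opening at its end, in the units of the state.
- arm.get_state(): the state, without advancing time (a new reading comes with each control period).
- arm.camera(name): name is "scene" or "top" or "wrist"; returns the picture (384x512x3 uint8, red, green, blue); there is no depth.
- arm.camera_info(name): a dict with "intrinsics" (3x3 intrinsics, pixels), "R" (3x3) and "t" (3): a world point X has camera coordinates R X + t. Camera axes: x right, y down, z forward; pixel columns grow to the right and rows downward; lengths in m; the calibration is good to about 2 mm. A picture is of the moment at which its call begins: read the wrist's pose just before it. camera_info takes no time and is no camera call; for the wrist camera it gives the pose at the moment of the call.
- arm.close_job(): hands the job in, once; it reports no verdict.
Trained networks look in the newest picture that a camera, given by its name, has taken for a name from the list of things; names that differ only in an ending like _2 or _b are one class to them, and where a whole thing is asked for, a point or a joint stands for the part that bears it (a point fixed in the world has none). Each returns a list of dicts, best first, with "p" (0 to 1); they miss things now and then, are a little off and sometimes report something else, mostly with a low value. They report only what shows in the picture. A call takes as long as a camera call. They do not tell look-alikes from the thing itself.
- arm.recognise(name, camera): "at" ([x, y, z] in m, in world coordinates, good to about 4 mm: the middle of the surface that is visible of it).
- arm.spot_point(name, camera): "at" ([x, y, z] in m, in world coordinates, good to about 4 mm: a listed point, or the origin of a listed thing).
The state is a dict: "time_s": time; "joint_pos": joint angles; "joint_velocities": joint speeds; "joint_efforts": joint torques, N m; "eef_pos": TCP position; "eef_rot": TCP orientation; "force": force on the tool from outside, world axes, zero at the start; "wrist_torque": the same for the moment, N m; "gripper_width": finger opening in m.
Only numpy, scipy, OpenCV 4.12 (cv2) and the standard library are available. Lean on these libraries where they do the work, as an engineer would, in place of code of your own. Each camera call takes 0.05 s, during which the arm holds its last target. There are 200 camera calls.

## Working session

There is one attempt and no reset: what is moved stays moved. The work goes in short steps, Python scripts to look and compute and a tool call to move; the robot and the scene stay as the last step left them, time stands still between calls to the robot, and variables do not carry over. Pictures are saved under pics/ and viewed, about 8 in all and at most 12, crops included, and the job is handed in when it is done.

Besides the shell and the picture viewer there is one more tool, called after "Call:" as a command line: name --pt "numbers of a row" for each row, then --argument value for the rest. apply_moves: Moves the arm, as the interface text tells. Its arguments: {"type":"object","properties":{"increments":{"type":"array"}},"required":["increments"]}

```bash
mkdir -p pics; ls
cat > h.py <<'E'
from workcell import arm
import numpy as np, cv2
def snap(c,n):
    im=arm.camera(c); cv2.imwrite(f'pics/{n}.png',im[:,:,::-1]); return im
def px(c,X):
    i=arm.camera_info(c); p=np.array(i['intrinsics'])@(np.array(i['R'])@np.array(X)+np.array(i['t'])); return np.round(p[:2]/p[2],1)
def ray(c,u,v,z):
    i=arm.camera_info(c);R=np.array(i['R']);t=np.array(i['t'])
    d=R.T@np.linalg.solve(np.array(i['intrinsics']),[u,v,1.]);o=-R.T@t
    return o+d*(z-o[2])/d[2]
E
python3 - <<'E'
from h import *
a=snap('top','top0');b=snap('scene','sc0')
cv2.imwrite('pics/both0.png',cv2.resize(np.vstack([a,b]),(800,1200))[:,:,::-1][:600] if 0 else np.hstack([cv2.resize(a,(400,300)),cv2.resize(b,(400,300))])[:,:,::-1])
for n in ['tank_mouth','basket_bail','rod_grip','rod','block_pocket','tray_top','tank_ledge','basket']:
  for c in ['top','scene']:
    for r in arm.spot_point(n,c)[:3]:
        print(n,c,np.round(r['at'],3),round(r['p'],2),px(c,r['at']))
s=arm.get_state();print(s['time_s'],s['eef_rot'])
E
```

```text
pics
tank_mouth top [ 0.519 -0.242  0.144] 0.96 [357.1 229.7]
tank_mouth scene [ 0.522 -0.246  0.146] 0.77 [165.  149.5]
basket_bail top [ 0.519 -0.244  0.078] 0.59 [350.4 232. ]
rod_grip top [ 0.688 -0.075  0.155] 0.75 [283.  153.6]
rod_grip top [0.587 0.03  0.164] 0.7 [235.8 196. ]
rod_grip top [ 0.517 -0.249  0.047] 0.59 [349.3 233.7]
rod_grip scene [ 0.686 -0.074  0.156] 0.8 [203.8 210.1]
rod_grip scene [0.591 0.03  0.165] 0.71 [263.4 186.7]
rod top [ 0.687 -0.072 -0.002] 0.84 [275.9 169. ]
rod top [0.591 0.029 0.01 ] 0.53 [236.7 204. ]
rod scene [0.588 0.028 0.014] 0.81 [262.1 228.7]
rod scene [ 0.685 -0.073  0.001] 0.68 [210.  252.3]
block_pocket top [0.424 0.05  0.049] 0.74 [226.4 270.5]
block_pocket top [0.59  0.029 0.064] 0.66 [236.6 201.2]
block_pocket scene [0.586 0.026 0.065] 0.92 [261.7 214.2]
block_pocket scene [0.425 0.047 0.048] 0.79 [286.6 176.7]
tray_top top [0.544 0.252 0.012] 0.89 [147.2 220.9]
tray_top scene [0.541 0.255 0.011] 0.91 [356.7 236.9]
tank_ledge top [0.778 0.172 0.004] 0.6 [183.6 132.6]
tank_ledge top [ 0.514 -0.25   0.05 ] 0.58 [349.9 234.6]
tank_ledge scene [ 0.519 -0.242  0.048] 0.82 [172.5 177.5]
tank_ledge scene [ 0.768 -0.018  0.001] 0.67 [219.3 287.5]
basket top [ 0.518 -0.243  0.024] 0.62 [344.4 233.7]
basket top [ 0.781  0.174 -0.002] 0.52 [182.9 132.1]
0.9 [[ 9.00542320e-01  4.34768363e-01  2.03425559e-05]
 [ 4.34768363e-01 -9.00542320e-01 -2.98376523e-05]
 [ 5.34686522e-06  3.57143684e-05 -9.99999999e-01]]
```

View pics/top0.png

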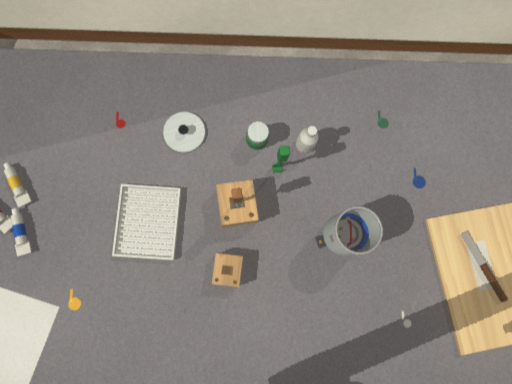

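View pics/sc0.png

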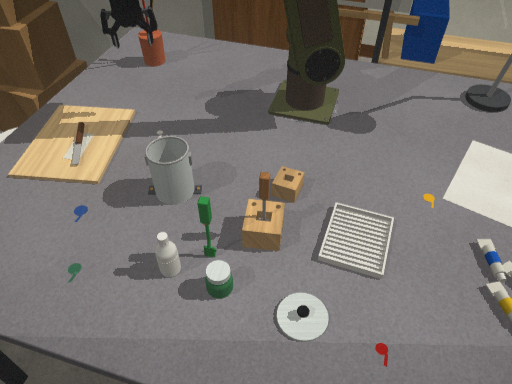

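The wooden-handled rod stands in the larger block at top px (237,200) / scene (263,190). The green look-alike is at top (283,155), and the smaller empty block is at top (227,270). The target is the brown rod in the large block, which I'll confirm in a crop along with the bail's yaw.

Run:
```python
from h import *
a=cv2.imread('pics/top0.png')
b=a[165:240,200:275];c=a[195:270,315:390]
f=lambda x:cv2.resize(x,(400,400),interpolation=cv2.INTER_CUBIC)
cv2.imwrite('pics/crop1.png',np.hstack([f(b),f(c)]))
# red bail pixels
hsv=cv2.cvtColor(a,cv2.COLOR_BGR2HSV)
m=((hsv[:,:,0]<8)|(hsv[:,:,0]>172))&(hsv[:,:,1]>130)&(hsv[:,:,2]>60)
ys,xs=np.nonzero(m[195:270,315:390]);P=np.array([ray('top',x+315,y+195,.075)[:2] for x,y in zip(xs,ys)])
print(len(P),P.mean(0)); u,s,vt=np.linalg.svd(P-P.mean(0));print(vt[0],np.arctan2(vt[0,1],vt[0,0]),np.ptp((P-P.mean(0))@vt[0]))
# wood top corners
m=cv2.inRange(hsv,(8,70,90),(28,255,255))[165:240,200:275]
cs=max(cv2.findContours(m,0,2)[0],key=cv2.contourArea);r=cv2.boxPoints(cv2.minAreaRect(cs))+[200,165]
for p in r: print(p,ray('top',*p,.065)[:2])
cs=[arm.camera_info(k) for k in ('top','wrist')]
print(-np.array(cs[0]['R']).T@cs[0]['t'],-np.array(cs[1]['R']).T@cs[1]['t'])
```

```text
41 [ 0.5154566  -0.24488559]
[-0.9980065   0.06311119] 3.078439493359473 0.05300641119794039
[215.15999603 184.11999702] [0.63094634 0.08168501]
[252.39999771 178.79999733] [ 0.64597634 -0.00883725]
[258.5 221.5] [ 0.54151422 -0.02493335]
[221.25999832 226.81999969] [0.52733155 0.06415232]
[0.44198589 0.02268559 1.09220763] [ 0.30318517 -0.43625786  0.3740315 ]
```

View pics/crop1.png

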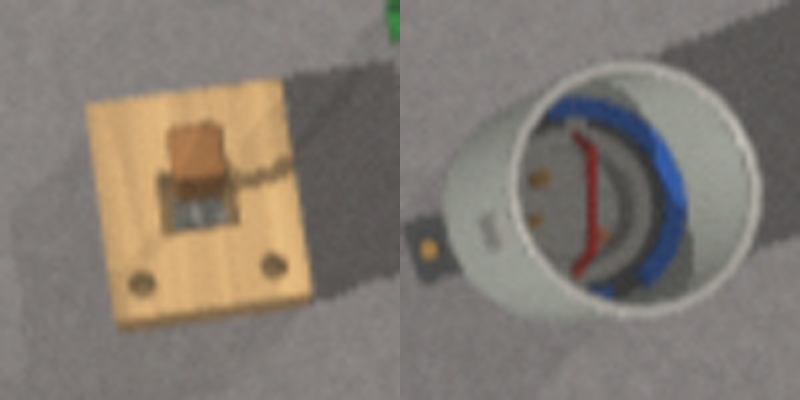

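Run:
```python
from h import *
i=arm.camera_info('wrist');s=arm.get_state();R=np.array(s['eef_rot'])
print(np.round(R.T@np.array(i['R']).T,3),np.round(R.T@(-np.array(i['R']).T@i['t']-s['eef_pos']),4),i['intrinsics'],s['force'],s['wrist_torque'],s['gripper_width'])
print('centre ray',ray('wrist',256,192,.11))
T=np.array([.518,-.244,.25])
C=np.array([.518,-.244]);tx=R[:,0]
for z in [.08]:
  o=ray('wrist',256,192,z)-s['eef_pos'];print(o, R.T@(np.array([C[0],C[1],z])-o-s['eef_pos'])*1000)
```

```text
[[ 0.001 -0.946 -0.324]
 [ 1.     0.001  0.001]
 [-0.001 -0.324  0.946]] [ 0.0833 -0.0003 -0.1427] [[336.86381844   0.         260.10075289]
 [  0.         336.86381844 195.51944122]
 [  0.           0.           1.        ]] [-0.51929628  0.60815522  0.3044025 ] [-0.01430703 -0.00520971  0.04513722] 0.0851874260600657
centre ray [ 0.22307079 -0.47147542  0.11      ]
[-0.01430282 -0.00269289 -0.15131787] [ 3.74432564e+02 -7.62712682e+01 -7.21939716e-04]
```

Call:
apply_moves --pt "60 -16 0 0 0 -0.18 100" --pt "120 -31 0 0 0 -0.36 100" --pt "180 -46 0 0 0 -0.54 100" --pt "240 -62 0 0 0 -0.72 100" --pt "300 -77 0 0 0 -0.9 100" --pt "365 -94 0 0 0 -1.08 100" --pt "365 -94 0 0 0 -1.278 100" --pt "365 -94 0 0 0 -1.278 100" --pt "365 -94 0 0 0 -1.278 100"

```text
time_s: 2.02
eef_pos: [0.5155, -0.2298, 0.2313]
eef_rot: [[-0.153, 0.988, -0.0], [0.988, 0.153, -0.0], [0.0, -0.0, -1.0]]
force: [-0.1, -0.2, 0.2]
gripper_width: 0.0852
```

Run:
```python
from h import *
a=snap('wrist','w1');s=arm.get_state();print(s['time_s'],s['eef_pos'],s['joint_pos'])
R=np.array(s['eef_rot']);print(np.arctan2(R[1,0],R[0,0]))
for n in ['basket_bail','tank_ledge','tank_mouth']:
    for r in arm.spot_point(n,'wrist')[:2]: print(n,np.round(r['at'],4),r['p'],px('wrist',r['at']))
```

```text
2.075 [ 0.51542168 -0.23004994  0.23137515] [-4.19723683e-01  3.27988090e-01 -4.05636926e-02  1.20240092e+00
 -1.35579995e-04  9.97410790e-01]
1.7244581938787704
basket_bail [ 0.5178 -0.2429  0.0755] 0.64 [260.8 189.6]
```

View pics/w1.png

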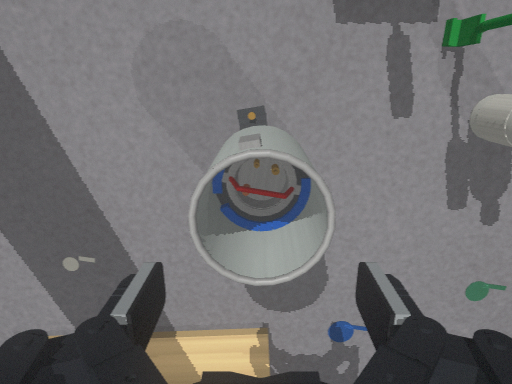

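The can is centred at px (262,215), with the red bail bar from (238,189) to (291,194) and the blue ring's gaps visible. I'll measure the bar line and the rim centre, and then work out the rod approach.

Run:
```python
from h import *
a=cv2.imread('pics/w1.png');hsv=cv2.cvtColor(a,cv2.COLOR_BGR2HSV)
m=((hsv[:,:,0]<8)|(hsv[:,:,0]>172))&(hsv[:,:,1]>130)&(hsv[:,:,2]>60)
ys,xs=np.nonzero(m[170:210,215:310]);xs=xs+215;ys=ys+170
# column centres
P=[]
for x in sorted(set(xs)):
    print(x,ys[xs==x].min(),ys[xs==x].max(),end='; ')
    if 243<=x<=285:P.append(ray('wrist',x,ys[xs==x].mean(),.0755)[:2])
P=np.array(P);u,s,vt=np.linalg.svd(P-P.mean(0));print('\n',vt[0],np.arctan(vt[0,1]/vt[0,0]))
for e in [(238,188.5),(291,193.5)]: print(ray('wrist',*e,.0755)[:2])
# rim: check predicted px for the centre guesses
for C in [(.519,-.244),(.519,-.248),(.515,-.244)]:
    q=np.array([px('wrist',[C[0]+.053*np.cos(t),C[1]+.053*np.sin(t),.145]) for t in np.linspace(0,6.28,60)])
    print(C,q.min(0),q.max(0))
for n in ['rod_grip','rod','block_pocket']:
    for c in ('top','scene'):
        arm.camera(c)
        for r in arm.spot_point(n,c)[:2]: print(n,c,np.round(r['at'],4))
```

```text
230 177 180; 231 179 181; 232 179 183; 233 179 184; 234 182 186; 235 182 187; 236 183 189; 237 184 190; 238 186 190; 239 186 190; 240 187 190; 241 187 191; 242 187 191; 243 187 191; 244 187 191; 245 187 192; 246 188 192; 247 188 192; 248 188 192; 249 188 192; 250 188 192; 251 188 192; 252 189 192; 253 189 193; 254 189 193; 255 189 193; 256 189 193; 257 189 193; 258 190 193; 259 190 194; 260 190 194; 261 190 194; 262 190 194; 263 190 194; 264 191 194; 265 191 195; 266 191 195; 267 191 195; 268 191 195; 269 191 195; 270 192 195; 271 192 195; 272 192 196; 273 192 196; 274 192 196; 275 192 196; 276 193 196; 277 193 197; 278 193 197; 279 194 197; 280 193 197; 281 193 197; 282 194 197; 283 194 197; 284 194 198; 285 193 197; 286 192 196; 287 192 195; 288 190 194; 289 190 193; 290 188 192; 292 188 190; 
 [ 0.99991447 -0.01307836] -0.013078732791571722
[ 0.49680777 -0.24510658]
[ 0.54645584 -0.24230488]
(0.519, -0.244) [190.3 149.2] [334.2 282.2]
(0.519, -0.248) [189.8 154.8] [333.  286.5]
(0.515, -0.244) [184.8 148.3] [328.9 281.5]
rod_grip top [ 0.686  -0.0725  0.1538]
rod_grip top [0.5864 0.0284 0.1631]
rod_grip scene [0.5873 0.0297 0.1673]
rod_grip scene [ 0.6818 -0.0704  0.1553]
rod top [ 6.885e-01 -7.270e-02  1.000e-04]
rod top [0.5862 0.028  0.0127]
rod scene [ 0.6853 -0.0759  0.0028]
rod scene [ 0.5156 -0.2448  0.1414]
block_pocket top [0.5881 0.0281 0.0609]
block_pocket top [0.425  0.0478 0.0489]
block_pocket scene [0.4236 0.0483 0.0475]
block_pocket scene [0.5867 0.0272 0.0658]
```

Call:
apply_moves --pt "49 22 4 0 0 0 100" --pt "98 44 4 0 0 0 100" --pt "147 66 4 0 0 0 100" --pt "196 88 4 0 0 0 100" --pt "244 110 4 0 0 0 100" --pt "244 110 4 0 0 0 100" --pt "244 110 4 0 0 0 100"

```text
time_s: 3.7
eef_pos: [0.5864, 0.0287, 0.2271]
eef_rot: [[-0.157, 0.988, -0.001], [0.988, 0.157, -0.001], [-0.001, -0.001, -1.0]]
force: [1.0, -0.4, -0.9]
gripper_width: 0.0856
```

Run:
```python
from h import *
a=snap('wrist','w2');s=arm.get_state();print(s['time_s'],s['eef_pos'])
for n in ['rod_grip','block_pocket']:
    for r in arm.spot_point(n,'wrist')[:2]: print(n,np.round(r['at'],4),r['p'],px('wrist',r['at']))
hsv=cv2.cvtColor(a,cv2.COLOR_RGB2HSV)
```

```text
3.75 [0.58623612 0.02804482 0.22720468]
rod_grip [0.588  0.0273 0.1696] 0.88 [263.1 218.5]
rod_grip [ 0.7663 -0.0228 -0.0041] 0.7 [401.2 221.5]
block_pocket [0.4248 0.0538 0.0473] 0.81 [ 94.6 116.7]
block_pocket [0.5906 0.0283 0.0621] 0.73 [265.  173.4]
```

View pics/w2.png

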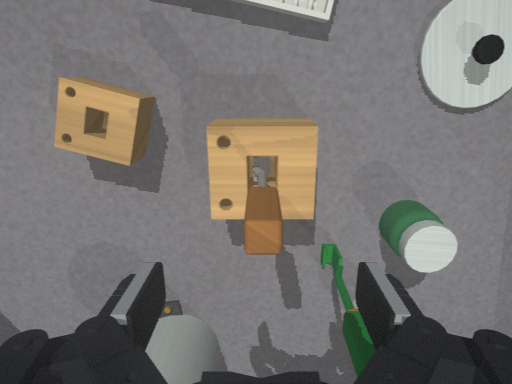

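Run:
```python
from h import *
s=arm.get_state();R=np.array(s['eef_rot'])
for q,z in [((264,236),.2),((208.5,127),.065),((318,127),.065),((316,219),.065),((211,219),.065),((263,171),.065)]:
    w=ray('wrist',*q,z);print(q,w,np.round(R.T@(w-s['eef_pos'])*1000,1))
```

```text
(264, 236) [0.5879042 0.029366  0.2      ] [ 1.6  1.9 27.3]
(208.5, 127) [0.53357838 0.06358312 0.065     ] [ 43.8 -46.4 162.3]
(318, 127) [0.63038655 0.07882643 0.065     ] [ 43.9  51.6 162.3]
(316, 219) [ 0.64725248 -0.00883065  0.065     ] [-45.3  54.7 162.3]
(211, 219) [ 0.54548759 -0.02485207  0.065     ] [-45.4 -48.3 162.4]
(263, 171) [0.58819277 0.03105542 0.065     ] [  3.2   2.5 162.3]
```

Call:
apply_moves --pt "1 2 40 0 0 0 100" --pt "1 2 79 0 0 0 100" --pt "1 2 79 0 0 0 100" --pt "1 2 79 0 0 0 0" --pt "1 2 79 0 0 0 0" --pt "1 2 79 0 0 0 0" --pt "1 2 79 0 0 0 0" --pt "1 2 79 0 0 0 0" --pt "1 2 79 0 0 0 0"

```text
time_s: 4.97
eef_pos: [0.5889, 0.0301, 0.1495]
eef_rot: [[-0.156, 0.988, 0.002], [0.988, 0.156, -0.0], [-0.0, 0.002, -1.0]]
force: [-1.2, 0.3, 5.5]
gripper_width: 0.0215
```

Call:
apply_moves --pt "1 0 -5 0 0 0 0" --pt "1 0 -25 0 0 0 0" --pt "1 0 -65 0 0 0 0" --pt "1 0 -120 0 0 0 0" --pt "1 0 -177 0 0 0 0" --pt "1 0 -177 0 0 0 0" --pt "1 0 -177 0 0 0 0"

```text
time_s: 5.85
eef_pos: [0.5881, 0.0312, 0.3247]
eef_rot: [[-0.156, 0.988, -0.001], [0.988, 0.156, 0.0], [0.0, -0.001, -1.0]]
force: [-0.6, -0.3, -2.1]
gripper_width: 0.0215
```

Run:
```python
from h import *
a=snap('scene','s2');s=arm.get_state();print(s['time_s'],s['eef_pos'],s['force'])
R=np.array(s['eef_rot'])
h=s['eef_pos']+R[:,2]*.14;u,v=px('scene',h).astype(int);print(u,v)
c=a[max(v-60,0):v+40,u-60:u+60];c=cv2.resize(c,(480,400),interpolation=cv2.INTER_CUBIC)
b=snap('wrist','w3');print(px('wrist',h))
u,v=px('wrist',h).astype(int);d=cv2.resize(b[v-50:v+50,u-40:u+40],(320,400),interpolation=cv2.INTER_CUBIC)
cv2.imwrite('pics/c3.png',np.hstack([c,d])[:,:,::-1])
```

```text
5.9 [0.58752992 0.03111292 0.32369188] [-0.96451831 -0.7706026  -1.90374854]
264 179
[260.8 181.3]
```

View pics/c3.png

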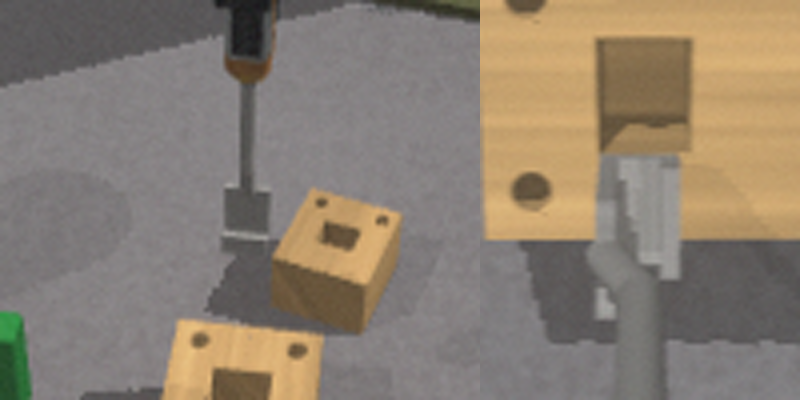

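The hook's tip points along +tool y: the shaft bends left in the wrist view and the tip lip faces the scene camera. I'll carry the rod over the can and turn it in line with the bail, offset to the +y side.

Call:
apply_moves --pt "-25 -11 0 0 0 0.174 0" --pt "-50 -22 0 0 0 0.348 0" --pt "-75 -33 0 0 0 0.522 0" --pt "-100 -44 0 0 0 0.696 0" --pt "-125 -55 0 0 0 0.87 0" --pt "-150 -66 0 0 0 1.044 0" --pt "-175 -77 0 0 0 1.218 0" --pt "-200 -88 0 0 0 1.392 0" --pt "-225 -99 0 0 0 1.566 0" --pt "-246 -108 0 0 0 1.74 0" --pt "-246 -108 0 0 0 1.74 0" --pt "-246 -108 0 0 0 1.74 0"

```text
time_s: 7.45
eef_pos: [0.5196, -0.2282, 0.3241]
eef_rot: [[1.0, -0.011, -0.002], [-0.011, -1.0, 0.002], [-0.002, -0.002, -1.0]]
force: [0.2, -0.4, -1.0]
gripper_width: 0.0214
```

Run:
```python
from h import *
b=snap('wrist','w4');s=arm.get_state();print(s['time_s'],s['eef_pos'],s['force'],s['joint_pos'][5])
R=np.array(s['eef_rot']);print(np.arctan2(R[1,0],R[0,0]))
h=s['eef_pos']+R[:,2]*.1395;print(px('wrist',h),px('wrist',[.519,-.2445,.075]),px('wrist',[.541,-.2447,.075]))
cv2.imwrite('pics/c4.png',cv2.resize(b[110:310,160:360],(600,600),interpolation=cv2.INTER_CUBIC)[:,:,::-1])
```

```text
7.5 [ 0.51981132 -0.22801495  0.32441741] [ 0.29234662 -0.84382623 -1.33685674] 2.738351571877825
-0.010382184997779218
[260. 181.] [274.2 154.8] [274.4 136.2]
```

View pics/c4.png

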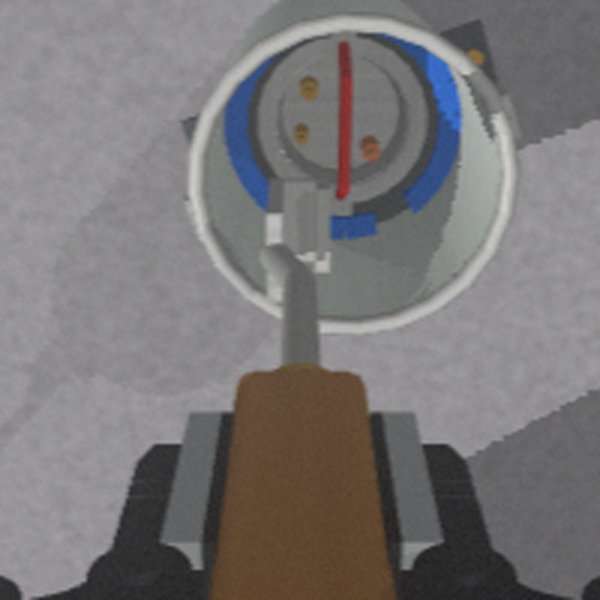

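Call:
apply_moves --pt "-1 0 40 0 0 0 0" --pt "-1 0 80 0 0 0 0" --pt "-1 0 110 0 0 0 0" --pt "-1 0 122 0 0 0 0" --pt "-1 0 130 0 0 0 0" --pt "-1 0 130 0 0 0 0" --pt "-1 0 130 0 0 0 0"

```text
time_s: 8.38
eef_pos: [0.5199, -0.2291, 0.1965]
eef_rot: [[1.0, -0.012, 0.002], [-0.012, -1.0, -0.001], [0.002, 0.001, -1.0]]
force: [-1.2, -0.1, -0.7]
gripper_width: 0.0217
```

Run:
```python
from h import *
s=arm.get_state();print(s['time_s'],s['eef_pos'],s['force'],s['wrist_torque'])
```

```text
8.375 [ 0.51985884 -0.22907588  0.19648033] [-1.21505354 -0.06633214 -0.71020243] [-0.00603784 -0.05605956 -0.02344307]
```

Call:
apply_moves --pt "-1 0 3 0 0 0 0" --pt "-1 5 3 0 0 0 0" --pt "-1 10 3 0 0 0 0" --pt "-1 15 3 0 0 0 0" --pt "-1 15 3 0 0 0 0" --pt "-1 15 3 0 0 0 0"

```text
time_s: 9.12
eef_pos: [0.5178, -0.2438, 0.1923]
eef_rot: [[1.0, -0.012, -0.0], [-0.012, -1.0, 0.0], [-0.0, -0.0, -1.0]]
force: [0.0, -1.0, -0.8]
gripper_width: 0.0214
```

Run:
```python
from h import *
b=snap('wrist','w5');s=arm.get_state();print(s['time_s'],s['eef_pos'],s['force'],s['wrist_torque'])
cv2.imwrite('pics/c5.png',cv2.resize(b[60:260,160:360],(600,600),interpolation=cv2.INTER_CUBIC)[:,:,::-1])
```

```text
9.175 [ 0.5178107  -0.24371432  0.19225743] [ 0.2137735   0.53608881 -0.9636325 ] [-0.02715792  0.03944272  0.01984228]
```

View pics/c5.png

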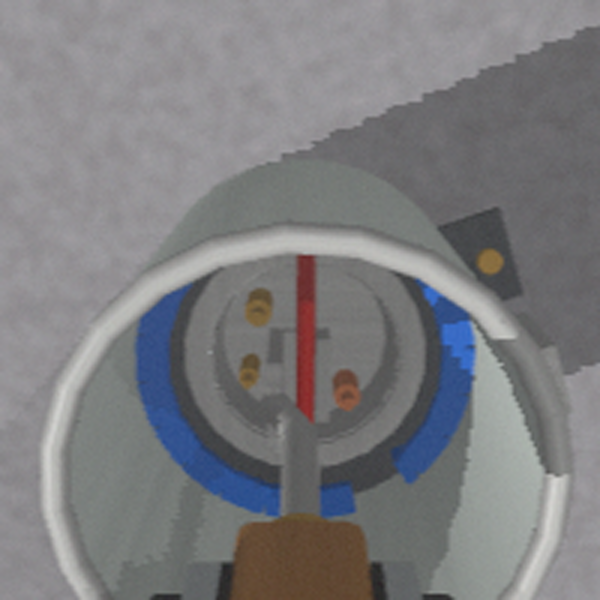

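Call:
apply_moves --pt "1 1 -6 0 0 0 0" --pt "1 1 -12 0 0 0 0" --pt "1 1 -14 0 0 0 0" --pt "1 1 -14 0 0 0 0" --pt "1 1 -14 0 0 0 0"

```text
time_s: 9.8
eef_pos: [0.5188, -0.2447, 0.2062]
eef_rot: [[1.0, -0.012, -0.0], [-0.012, -1.0, 0.0], [-0.0, -0.0, -1.0]]
force: [0.1, 0.2, -0.5]
gripper_width: 0.0215
```

```bash
cat > rd.py <<'E'
from h import *
import sys
n=int(sys.argv[1]) if len(sys.argv)>1 else 1
L=[]
for k in range(n):
    s=arm.get_state();L.append(np.r_[s['eef_pos'],s['force'],s['wrist_torque']])
    if k<n-1: arm.camera('top')
L=np.array(L);R=np.array(s['eef_rot']);print(s['time_s'],np.round(L.mean(0),4),'sd',np.round(L.std(0)[[2,5,8]],4),'yaw',np.arctan2(R[1,0],R[0,0]),s['joint_pos'][5])
E
python3 rd.py 5
```

```text
10.0 [ 0.5187 -0.2447  0.2061 -0.2425 -0.0704 -0.752   0.0232  0.0189  0.0208] sd [0.     0.8841 0.0231] yaw -0.012174734973433448 2.7129416273862805
```

Call:
apply_moves --pt "0 0 -1 0 0 0 0" --pt "0 0 -2 0 0 0 0" --pt "0 0 -3 0 0 0 0" --pt "0 0 -3 0 0 0 0"

```text
time_s: 10.5
eef_pos: [0.5187, -0.2447, 0.2091]
eef_rot: [[1.0, -0.012, -0.0], [-0.012, -1.0, 0.0], [-0.0, -0.0, -1.0]]
force: [-0.9, 1.2, -2.4]
gripper_width: 0.0212
```

```bash
python3 rd.py 5
```

```text
10.7 [ 5.187e-01 -2.447e-01  2.091e-01 -3.090e-02  5.215e-01 -2.884e+00
  6.500e-03 -1.890e-02  1.000e-04] sd [0.     0.3118 0.0086] yaw -0.01226468478020784 2.712989241389646
```

Call:
apply_moves --pt "0 0 -0.8 0 0 0 0" --pt "0 0 -0.8 0 0 0 0" --pt "0 0 -0.8 0 0 0 0"

```text
time_s: 11.08
eef_pos: [0.5189, -0.2448, 0.2101]
eef_rot: [[1.0, -0.012, 0.0], [-0.012, -1.0, 0.0], [0.0, -0.0, -1.0]]
force: [-0.6, 0.4, -2.4]
gripper_width: 0.0211
```

```bash
python3 rd.py 6
```

```text
11.325 [ 0.5188 -0.2448  0.2101  0.0073 -0.1616 -2.838   0.0082 -0.0346 -0.0033] sd [0.     0.4017 0.0198] yaw -0.012191171950684362 2.7129542233477824
```

Call:
apply_moves --pt "0 0 0 0 0 -0.04 0" --pt "0 0 0 0 0 -0.08 0" --pt "0 0 0 0 0 -0.12 0" --pt "0 0 0 0 0 -0.16 0" --pt "0 0 0 0 0 -0.2 0" --pt "0 0 0 0 0 -0.24 0" --pt "0 0 0 0 0 -0.28 0" --pt "0 0 0 0 0 -0.32 0" --pt "0 0 0 0 0 -0.36 0" --pt "0 0 0 0 0 -0.36 0"

```text
time_s: 12.58
eef_pos: [0.5189, -0.2448, 0.2101]
eef_rot: [[0.94, 0.34, 0.0], [0.34, -0.94, -0.0], [0.0, 0.0, -1.0]]
force: [0.1, -0.2, -3.5]
gripper_width: 0.0215
```

```bash
python3 rd.py 4
python3 - <<'E'
from h import *
b=snap('wrist','w6')
cv2.imwrite('pics/c6.png',cv2.resize(b[60:260,160:360],(600,600),interpolation=cv2.INTER_CUBIC)[:,:,::-1])
# gap angles from earlier c5 picture (blue ring top, z=.045+.007+.004)
E
```

```text
12.725 [ 0.5188 -0.2448  0.2101  0.0324  0.1489 -3.3325  0.0083 -0.0219 -0.0068] sd [0.     0.2698 0.036 ] yaw 0.34730577154303904 2.353463720721591
```

View pics/c6.png

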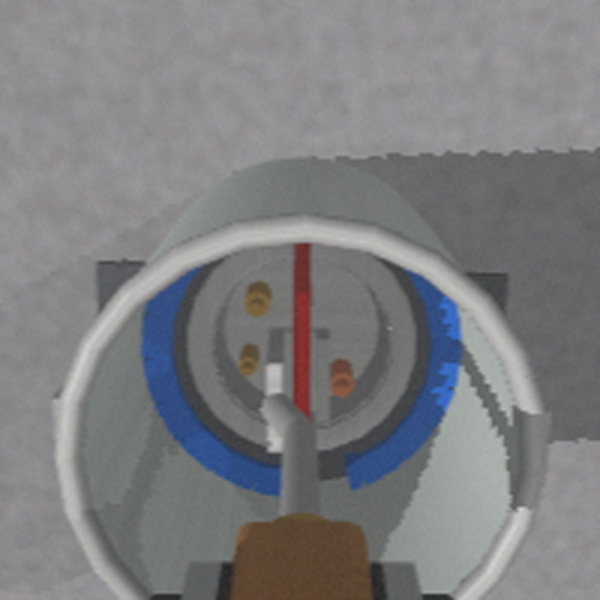

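Call:
apply_moves --pt "0 0 0 0 0 -0.02 0" --pt "0 0 0 0 0 -0.04 0" --pt "0 0 0 0 0 -0.06 0" --pt "0 0 0 0 0 -0.06 0"

```text
time_s: 13.28
eef_pos: [0.5188, -0.2448, 0.2101]
eef_rot: [[0.918, 0.397, 0.0], [0.397, -0.918, -0.0], [0.0, 0.0, -1.0]]
force: [0.4, 1.6, -2.9]
gripper_width: 0.0217
```

```bash
python3 rd.py 4
```

```text
13.425 [ 0.5188 -0.2448  0.2101  0.2327 -0.0153 -2.9476 -0.0209 -0.0174  0.0032] sd [0.     0.2288 0.0235] yaw 0.40778530717793854 2.2929732692001425
```

Call:
apply_moves --pt "0 0 0 0 0 -0.02 0" --pt "0 0 0 0 0 -0.04 0" --pt "0 0 0 0 0 -0.06 0" --pt "0 0 0 0 0 -0.06 0"

```text
time_s: 13.92
eef_pos: [0.5188, -0.2448, 0.2101]
eef_rot: [[0.892, 0.451, 0.0], [0.451, -0.892, -0.0], [0.0, 0.0, -1.0]]
force: [-0.4, 0.1, -3.4]
gripper_width: 0.0213
```

```bash
python3 rd.py 4
```

```text
14.075 [ 5.1880e-01 -2.4480e-01  2.1010e-01  2.0210e-01  1.3800e-02 -2.8027e+00
 -2.6000e-03  3.6000e-02  6.0000e-03] sd [0.     0.5686 0.041 ] yaw 0.4677600654344285 2.232992800291259
```

Run:
```python
from h import *
a=snap('wrist','w7');hsv=cv2.cvtColor(a,cv2.COLOR_RGB2HSV)
for r in (.0405,.0425):
  o=''
  for d in range(0,360,4):
    t=np.radians(d);u,v=px('wrist',[.5188+r*np.cos(t),-.2446+r*np.sin(t),.056]).astype(int)
    h=hsv[v,u];o+='B' if 100<h[0]<125 and h[1]>120 else '.'
  print(o[:45],o[45:])
hs=((hsv[:,:,0]<8)|(hsv[:,:,0]>172))&(hsv[:,:,1]>130)&(hsv[:,:,2]>60)
P=[]
for y in range(145,190):
    xs=np.nonzero(hs[y,240:290])[0]
    if len(xs)>2:P.append(ray('wrist',240+xs.mean(),y,.077)[:2])
P=np.array(P);vt=np.linalg.svd(P-P.mean(0))[2][0];print(len(P),P.mean(0),np.arctan(vt[1]/vt[0]))
```

```text
......................BBBBBBBBBBBBBBBBBBBBBBB BBBBB......BBBBBBBBBBBBBBBBBBBBBBBBBBBB......
......................BBBBBBBBBBBBBBBBBBBBBBB BBBBB.....BBBBBBBBBBBBBBBBBBBBBBBBBBB........
44 [ 0.53097126 -0.2386116 ] 0.45748820680596824
```

Call:
apply_moves --pt "0 0 0 0 0 -0.02 0" --pt "0 0 0 0 0 -0.04 0" --pt "0 0 0 0 0 -0.06 0" --pt "0 0 0 0 0 -0.06 0"

```text
time_s: 14.62
eef_pos: [0.5188, -0.2448, 0.2101]
eef_rot: [[0.864, 0.504, -0.0], [0.504, -0.864, 0.0], [0.0, -0.0, -1.0]]
force: [0.1, 0.1, -3.5]
gripper_width: 0.0216
```

```bash
python3 rd.py 4
```

```text
14.775 [ 5.1880e-01 -2.4480e-01  2.1010e-01 -3.3200e-02 -1.3770e-01 -3.2127e+00
 -3.0000e-04 -2.1900e-02 -1.0500e-02] sd [0.     0.3572 0.0148] yaw 0.5277563984218977 2.1729956168179525
```

Call:
apply_moves --pt "0 0 0 0 0 -0.015 0" --pt "0 0 0 0 0 -0.03 0" --pt "0 0 0 0 0 -0.04 0" --pt "0 0 0 0 0 -0.04 0"

```text
time_s: 15.28
eef_pos: [0.5188, -0.2448, 0.2101]
eef_rot: [[0.843, 0.538, -0.0], [0.538, -0.843, -0.0], [-0.0, 0.0, -1.0]]
force: [-0.3, 0.2, -2.3]
gripper_width: 0.0213
```

```bash
python3 rd.py 4
```

```text
15.425 [ 0.5188 -0.2448  0.2101  0.0859  0.0511 -2.8342  0.0058 -0.0157 -0.    ] sd [0.     0.5311 0.0309] yaw 0.5677175302936219 2.133007117543542
```

Call:
apply_moves --pt "0 0 0 0 0 -0.015 0" --pt "0 0 0 0 0 -0.03 0" --pt "0 0 0 0 0 -0.03 0"

```text
time_s: 15.8
eef_pos: [0.5188, -0.2448, 0.2101]
eef_rot: [[0.826, 0.563, -0.0], [0.563, -0.826, 0.0], [-0.0, -0.0, -1.0]]
force: [0.2, 0.1, -3.5]
gripper_width: 0.0217
```

```bash
python3 rd.py 4
```

```text
15.95 [ 5.1880e-01 -2.4480e-01  2.1010e-01  4.3100e-02  1.8810e-01 -3.6059e+00
 -1.6000e-02  1.0700e-02 -1.0000e-04] sd [0.     0.3342 0.016 ] yaw 0.5978414261100098 2.102916120556241
```

Call:
apply_moves --pt "0 0 0 0 0 -0.015 0" --pt "0 0 0 0 0 -0.03 0" --pt "0 0 0 0 0 -0.03 0"

```text
time_s: 16.32
eef_pos: [0.5188, -0.2448, 0.2101]
eef_rot: [[0.809, 0.588, -0.0], [0.588, -0.809, -0.0], [-0.0, -0.0, -1.0]]
force: [-0.3, 0.4, -3.7]
gripper_width: 0.0213
```

```bash
python3 rd.py 6;python3 - <<'E'
from h import *
a=snap('wrist','w8');hsv=cv2.cvtColor(a,cv2.COLOR_RGB2HSV)
hs=((hsv[:,:,0]<8)|(hsv[:,:,0]>172))&(hsv[:,:,1]>130)&(hsv[:,:,2]>60)
P=[]
for y in range(145,190):
    xs=np.nonzero(hs[y,240:290])[0]
    if len(xs)>2:P.append(ray('wrist',240+xs.mean(),y,.077)[:2])
P=np.array(P);vt=np.linalg.svd(P-P.mean(0))[2][0];print(len(P),P.mean(0),np.arctan(vt[1]/vt[0]))
E
```

```text
16.575 [ 0.5188 -0.2448  0.2101 -0.0739  0.3345 -3.082   0.0359  0.0245  0.0093] sd [0.     0.3299 0.0246] yaw 0.6278244669916202 2.072979035654611
45 [ 0.53048656 -0.23695763] 0.5836151694011891
```

Call:
apply_moves --pt "0 0 0 0 0 -0.015 0" --pt "0 0 0 0 0 -0.03 0" --pt "0 0 0 0 0 -0.03 0"

```text
time_s: 17.0
eef_pos: [0.5188, -0.2448, 0.2101]
eef_rot: [[0.791, 0.612, 0.0], [0.612, -0.791, -0.0], [-0.0, 0.0, -1.0]]
force: [-0.4, 0.3, -3.8]
gripper_width: 0.0215
```

```bash
cat > bar.py <<'E'
from h import *
a=arm.camera('wrist');hsv=cv2.cvtColor(a,cv2.COLOR_RGB2HSV)
hs=((hsv[:,:,0]<8)|(hsv[:,:,0]>172))&(hsv[:,:,1]>130)&(hsv[:,:,2]>60)
P=[]
for y in range(145,190):
    xs=np.nonzero(hs[y,240:290])[0]
    if len(xs)>2:P.append(ray('wrist',240+xs.mean(),y,.077)[:2])
P=np.array(P);vt=np.linalg.svd(P-P.mean(0))[2][0];print('bar',len(P),P.mean(0),np.arctan(vt[1]/vt[0]))
E
python3 rd.py 6;python3 bar.py
```

```text
17.25 [ 5.1880e-01 -2.4480e-01  2.1010e-01 -2.4560e-01  2.8910e-01 -3.5879e+00
  2.9500e-02 -6.3000e-03  2.2000e-03] sd [0.     0.3411 0.0493] yaw 0.6578074941096943 2.0429741487519184
bar 45 [ 0.53049622 -0.2369281 ] 0.5826353563949996
```

The bar has stayed at 0.583 rad while the rod went on turning, which matches the gap I measured at about 0.54 rad. The lugs are at the stop, so I'll make a slow trial lift and watch the force.

Call:
apply_moves --pt "0 0 -1 0 0 0 0" --pt "0 0 -2 0 0 0 0" --pt "0 0 -3 0 0 0 0" --pt "0 0 -3 0 0 0 0"

```text
time_s: 17.8
eef_pos: [0.5189, -0.2448, 0.2132]
eef_rot: [[0.791, 0.611, 0.0], [0.611, -0.791, -0.0], [0.0, 0.0, -1.0]]
force: [0.5, 0.1, -3.1]
gripper_width: 0.021
```

```bash
python3 rd.py 4;python3 bar.py
```

```text
17.95 [ 0.5189 -0.2448  0.2132  0.1051 -0.1702 -3.1715 -0.0131  0.0111 -0.0198] sd [0.     0.4901 0.0112] yaw 0.6578151567901784 2.042939956587339
bar 45 [ 0.52992923 -0.23742196] 0.584435948035516
```

Call:
apply_moves --pt "0 0 -1.5 0 0 0 0" --pt "0 0 -3 0 0 0 0" --pt "0 0 -5 0 0 0 0" --pt "0 0 -5 0 0 0 0"

```text
time_s: 18.5
eef_pos: [0.519, -0.2449, 0.2184]
eef_rot: [[0.791, 0.611, 0.0], [0.611, -0.791, -0.0], [0.0, 0.0, -1.0]]
force: [0.9, 0.3, -3.5]
gripper_width: 0.0211
```

```bash
python3 rd.py 4;python3 bar.py
```

```text
18.65 [ 0.5189 -0.2448  0.2182 -0.1194 -0.1019 -3.109  -0.0231 -0.0308 -0.0226] sd [1.000e-04 4.849e-01 6.600e-03] yaw 0.6577267533575902 2.0429930407768717
bar 44 [ 0.5286897  -0.23831644] 0.5854932791932627
```

Call:
apply_moves --pt "0 0 -5 0 0 0 0" --pt "0 0 -14 0 0 0 0" --pt "0 0 -28 0 0 0 0" --pt "0 0 -44 0 0 0 0" --pt "0 0 -60 0 0 0 0" --pt "0 0 -76 0 0 0 0" --pt "0 0 -92 0 0 0 0" --pt "0 0 -108 0 0 0 0" --pt "0 0 -124 0 0 0 0" --pt "0 0 -137 0 0 0 0" --pt "0 0 -145 0 0 0 0" --pt "0 0 -148 0 0 0 0"

```text
time_s: 20.2
eef_pos: [0.519, -0.2449, 0.3667]
eef_rot: [[0.791, 0.611, 0.001], [0.611, -0.791, -0.0], [0.0, 0.001, -1.0]]
force: [-0.7, -0.1, -2.6]
gripper_width: 0.0211
```

```bash
python3 rd.py 4
python3 - <<'E'
from h import *
for c in ('scene','wrist','top'):
    a=snap(c,'l_'+c)
    for n in ('basket','basket_bail','tray_top'):
        for r in arm.spot_point(n,c)[:1]: print(c,n,np.round(r['at'],4),round(r['p'],2))
a=cv2.imread('pics/l_scene.png')[60:260,100:400];b=cv2.imread('pics/l_wrist.png')[80:280,160:360]
cv2.imwrite('pics/c9.png',np.hstack([cv2.resize(a,(450,300)),cv2.resize(b,(300,300))]))
E
```

```text
20.35 [ 0.5189 -0.2448  0.3663 -0.1661 -0.2205 -2.8872 -0.0068  0.0085  0.019 ] sd [0.0004 0.2194 0.0239] yaw 0.657814255713087 2.0429352467839488
scene basket [ 0.518  -0.2424  0.179 ] 0.88
scene basket_bail [ 0.5191 -0.2456  0.2317] 0.58
scene tray_top [0.541  0.2573 0.0112] 0.56
wrist basket [ 0.5147 -0.2456  0.1837] 0.94
wrist basket_bail [ 0.5186 -0.2422  0.2344] 0.61
wrist tray_top [ 0.5191 -0.2408  0.2339] 0.23
top basket [ 0.5155 -0.2451  0.1848] 0.97
top basket_bail [ 0.5181 -0.2431  0.2342] 0.63
top tray_top [0.5426 0.2523 0.0129] 0.96
```

View pics/c9.png

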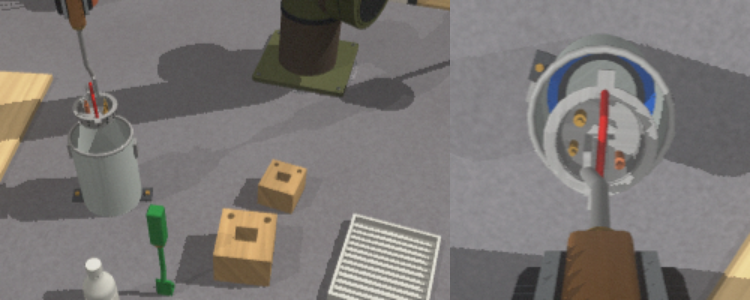

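Call:
apply_moves --pt "3 -4 0 0 0 -0.01 0" --pt "10 -11 0 0 0 -0.03 0" --pt "19 -23 0 0 0 -0.06 0" --pt "32 -38 0 0 0 -0.09 0" --pt "47 -55 0 0 0 -0.12 0" --pt "62 -72 0 0 0 -0.15 0" --pt "76 -89 0 0 0 -0.18 0" --pt "91 -106 0 0 0 -0.21 0" --pt "105 -123 0 0 0 -0.24 0" --pt "120 -141 0 0 0 -0.27 0" --pt "134 -158 0 0 0 -0.3 0" --pt "149 -175 0 0 0 -0.33 0"

```text
time_s: 22.45
eef_pos: [0.5293, -0.0132, 0.3663]
eef_rot: [[0.548, 0.836, 0.0], [0.836, -0.548, 0.0], [0.0, 0.0, -1.0]]
force: [-0.1, 0.4, -3.1]
gripper_width: 0.021
```

Run:
```python
from h import *
s=arm.get_state();R=np.array(s['eef_rot']);T=np.array([.542,.254,s['eef_pos'][2]])
print(s['time_s'],s['eef_pos'],s['force'],np.round(R.T@(T-s['eef_pos'])*1000,1),np.arctan2(R[1,0],R[0,0]))
```

```text
22.45 [ 0.52925925 -0.01317777  0.36634289] [-0.13210206  0.37491215 -3.07948807] [ 2.305e+02 -1.358e+02  1.000e-01] 0.9908361429923048
```

Call:
apply_moves --pt "18 -11 0 0 0 -0.03 0" --pt "38 -22 0 0 0 -0.06 0" --pt "58 -34 0 0 0 -0.09 0" --pt "77 -46 0 0 0 -0.12 0" --pt "97 -57 0 0 0 -0.15 0" --pt "116 -69 0 0 0 -0.18 0" --pt "136 -80 0 0 0 -0.21 0" --pt "155 -92 0 0 0 -0.24 0" --pt "175 -103 0 0 0 -0.27 0" --pt "193 -114 0 0 0 -0.3 0" --pt "208 -123 0 0 0 -0.32 0" --pt "220 -130 0 0 0 -0.33 0"

```text
time_s: 23.95
eef_pos: [0.5424, 0.2411, 0.366]
eef_rot: [[0.249, 0.968, -0.0], [0.968, -0.249, -0.0], [-0.0, -0.0, -1.0]]
force: [-0.4, 0.8, -2.0]
gripper_width: 0.0211
```

Call:
apply_moves --pt "6 -4 10 0 0 0 0" --pt "9 -5 25 0 0 0 0" --pt "10 -6 42 0 0 0 0" --pt "10 -6 60 0 0 0 0" --pt "10 -6 78 0 0 0 0" --pt "10 -6 96 0 0 0 0" --pt "10 -6 110 0 0 0 0" --pt "10 -6 118 0 0 0 0" --pt "10 -6 120 0 0 0 0"

```text
time_s: 25.08
eef_pos: [0.5388, 0.251, 0.2456]
eef_rot: [[0.251, 0.968, -0.001], [0.968, -0.251, -0.0], [-0.001, -0.001, -1.0]]
force: [0.2, 0.0, -2.4]
gripper_width: 0.0212
```

```bash
python3 rd.py 4
python3 - <<'E'
from h import *
for c in ('scene','wrist','top'):
    a=snap(c,'m_'+c)
    for n in ('basket','tray_top'):
        for r in arm.spot_point(n,c)[:1]: print(c,n,np.round(r['at'],4),round(r['p'],2))
a=cv2.imread('pics/m_scene.png')[130:330,250:500];b=cv2.imread('pics/m_wrist.png')
cv2.imwrite('pics/c10.png',np.hstack([cv2.resize(a,(400,320)),cv2.resize(b,(400,320))]))
E
```

```text
25.225 [ 0.5391  0.2512  0.2461  0.3375  0.0387 -2.8846  0.0207 -0.0189 -0.0148] sd [0.0004 0.326  0.007 ] yaw 1.3177808886458569 2.2599243623044507
scene basket [0.5403 0.2511 0.0579] 0.8
scene tray_top [0.5405 0.2567 0.0094] 0.61
wrist basket [0.5357 0.2507 0.0664] 0.73
top basket [0.5361 0.2524 0.0629] 0.68
top tray_top [0.5412 0.2551 0.0121] 0.63
```

View pics/c10.png

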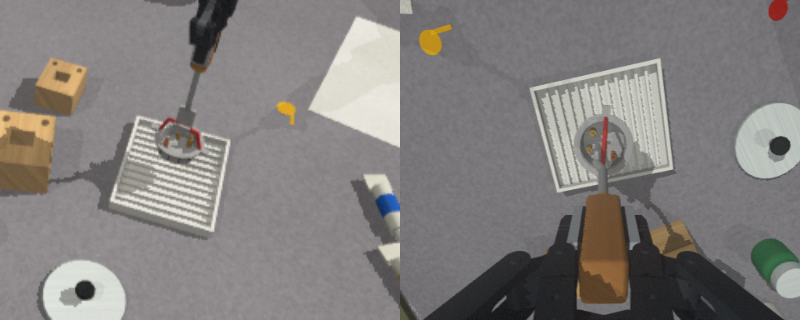

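Call:
apply_moves --pt "3 1 8 0 0 0 0" --pt "3 1 20 0 0 0 0" --pt "3 1 31 0 0 0 0" --pt "3 1 39 0 0 0 0" --pt "3 1 43 0 0 0 0" --pt "3 1 45 0 0 0 0" --pt "3 1 46 0 0 0 0" --pt "3 1 47 0 0 0 0" --pt "3 1 48 0 0 0 0" --pt "3 1 48 0 0 0 0"

```text
time_s: 26.92
eef_pos: [0.5407, 0.2538, 0.1981]
eef_rot: [[0.25, 0.968, 0.0], [0.968, -0.25, 0.0], [0.0, 0.0, -1.0]]
force: [0.8, 0.1, -3.4]
gripper_width: 0.0213
```

```bash
python3 rd.py 5
```

```text
27.125 [ 0.5408  0.2539  0.1982  0.2406 -0.2282 -3.0003 -0.0035 -0.0222  0.0203] sd [0.     0.5567 0.0292] yaw 1.3178188929067338 2.262686139701174
```

Call:
apply_moves --pt "0 0 0.6 0 0 0 0" --pt "0 0 1.2 0 0 0 0" --pt "0 0 1.8 0 0 0 0" --pt "0 0 2.4 0 0 0 0" --pt "0 0 3 0 0 0 0" --pt "0 0 4 0 0 0 0" --pt "0 0 5 0 0 0 0" --pt "0 0 5 0 0 0 0"

```text
time_s: 28.12
eef_pos: [0.5407, 0.2538, 0.193]
eef_rot: [[0.25, 0.968, -0.0], [0.968, -0.25, -0.0], [-0.0, -0.0, -1.0]]
force: [-0.0, 0.6, -0.2]
gripper_width: 0.021
```

```bash
python3 rd.py 5
```

```text
28.325 [ 5.4070e-01  2.5390e-01  1.9310e-01 -3.0950e-01  1.1240e-01 -1.2935e+00
  3.6000e-03  7.0000e-04  1.5500e-02] sd [0.     0.6402 0.0301] yaw 1.3177982255079979 2.262706905952366
```

Call:
apply_moves --pt "0 0 3 0 0 0 0" --pt "0 0 6 0 0 0 0" --pt "0 0 9 0 0 0 0" --pt "0 0 11 0 0 0 0" --pt "0 0 11 0 0 0 0"

```text
time_s: 28.95
eef_pos: [0.5406, 0.2538, 0.1818]
eef_rot: [[0.25, 0.968, -0.0], [0.968, -0.25, -0.0], [-0.0, -0.0, -1.0]]
force: [-0.6, -0.1, -1.2]
gripper_width: 0.0212
```

```bash
python3 rd.py 5; python3 bar.py
```

```text
29.15 [ 5.4080e-01  2.5390e-01  1.8210e-01 -4.4020e-01 -8.9900e-02 -1.1325e+00
 -5.0000e-04  7.6000e-03 -2.2300e-02] sd [1.000e-04 3.673e-01 4.260e-02] yaw 1.3177837036647104 2.262722098850158
bar 45 [0.54694556 0.27424914] 1.2578710822850672
```

Call:
apply_moves --pt "0 0 0 0 0 0.05 0" --pt "0 -3 0 0 0 0.05 0" --pt "0 -6 0 0 0 0.05 0" --pt "0 -9 0 0 0 0.05 0" --pt "0 -12 0 0 0 0.05 0" --pt "0 -15 0 0 0 0.05 0" --pt "0 -17 0 0 0 0.05 0" --pt "0 -17 0 0 0 0.05 0"

```text
time_s: 30.2
eef_pos: [0.5242, 0.2582, 0.1821]
eef_rot: [[0.298, 0.955, -0.0], [0.955, -0.298, -0.0], [-0.0, -0.0, -1.0]]
force: [1.0, 0.6, -0.7]
gripper_width: 0.0215
```

```bash
python3 rd.py 4
python3 - <<'E'
from h import *
b=snap('wrist','w11')
cv2.imwrite('pics/c11.png',cv2.resize(b[60:260,160:360],(600,600),interpolation=cv2.INTER_CUBIC)[:,:,::-1])
E
```

```text
30.35 [ 0.5243  0.2581  0.1821  0.3479  0.1579 -1.0136 -0.0186 -0.0026 -0.013 ] sd [0.     0.1795 0.0293] yaw 1.2677156390030206 2.331272648335166
```

View pics/c11.png

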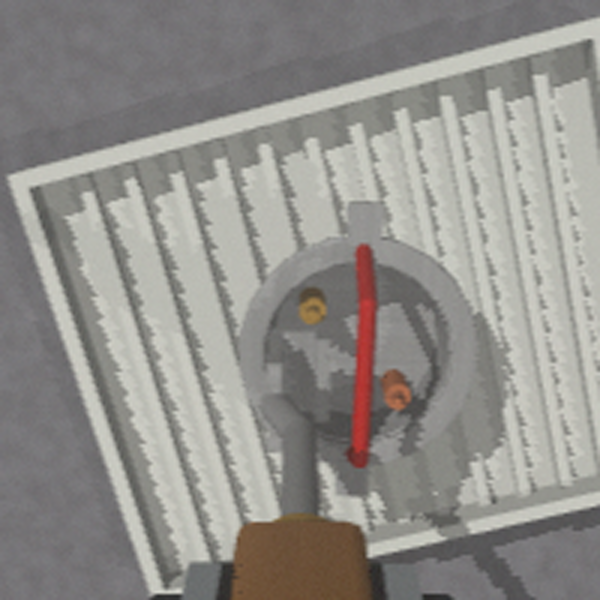

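Call:
apply_moves --pt "0 -1 -3 0 0 0 0" --pt "0 -1 -8 0 0 0 0" --pt "0 -1 -16 0 0 0 0" --pt "0 -1 -28 0 0 0 0" --pt "0 -1 -42 0 0 0 0" --pt "0 -1 -58 0 0 0 0" --pt "0 -1 -70 0 0 0 0" --pt "0 -1 -70 0 0 0 0"

```text
time_s: 31.4
eef_pos: [0.5241, 0.2588, 0.2536]
eef_rot: [[0.298, 0.954, 0.003], [0.954, -0.298, 0.001], [0.002, 0.002, -1.0]]
force: [-0.2, -0.9, -1.5]
gripper_width: 0.0213
```

Run:
```python
from h import *
for c in ('scene','top'):
    arm.camera(c)
    for n in ('basket','basket_bail'):
        for r in arm.spot_point(n,c)[:1]: print(c,n,np.round(r['at'],4),round(r['p'],2))
s=arm.get_state();R=np.array(s['eef_rot']);T=np.array([.5885,.0290,s['eef_pos'][2]])
print(s['time_s'],s['eef_pos'],s['force'],np.round(R.T@(T-s['eef_pos'])*1000,1),np.arctan2(R[1,0],R[0,0]))
```

```text
scene basket [0.5403 0.2575 0.0073] 0.61
scene basket_bail [0.5398 0.253  0.061 ] 0.77
top basket [0.5357 0.2565 0.0111] 0.72
top basket_bail [0.5406 0.2545 0.0655] 0.61
31.7 [0.52295821 0.25820934 0.25136117] [-0.03036361  0.57204647 -1.47375707] [-1.992e+02  1.309e+02  1.000e-01] 1.2677990623545696
```

Call:
apply_moves --pt "-15 10 0 0 0 -0.04 0" --pt "-40 26 0 0 0 -0.1 0" --pt "-70 46 0 0 0 -0.17 0" --pt "-100 66 0 0 0 -0.24 0" --pt "-130 86 0 0 0 -0.31 0" --pt "-160 105 0 0 0 -0.38 0" --pt "-185 122 0 0 0 -0.43 0" --pt "-199 131 0 0 0 -0.46 0" --pt "-199 131 0 0 0 -0.46 0" --pt "-199 131 0 0 0 -0.46 0"

```text
time_s: 32.95
eef_pos: [0.5887, 0.03, 0.2518]
eef_rot: [[-0.156, 0.988, -0.001], [0.988, 0.156, 0.0], [0.001, -0.001, -1.0]]
force: [0.3, -0.0, -1.5]
gripper_width: 0.0214
```

Run:
```python
from h import *
b=snap('wrist','w12');s=arm.get_state();R=np.array(s['eef_rot']);T=np.array([.5885,.0290,s['eef_pos'][2]])
print(s['time_s'],s['eef_pos'],s['force'],np.round(R.T@(T-s['eef_pos'])*1000,1),np.arctan2(R[1,0],R[0,0]))
for n in ['block_pocket']:
    for c in ('wrist','top'):
        for r in arm.spot_point(n,c)[:2]: print(n,c,np.round(r['at'],4),r['p'])
h=s['eef_pos']+R[:,2]*.1395;u,v=px('wrist',h).astype(int);print(u,v,px('wrist',[.5885,.0285,.065]))
cv2.imwrite('pics/c12.png',cv2.resize(b[v-90:v+70,u-80:u+80],(600,600),interpolation=cv2.INTER_CUBIC)[:,:,::-1])
```

```text
33.0 [0.58865976 0.03016471 0.25190543] [-0.40199389  0.53252411 -0.96420511] [-1.1 -0.3 -0. ] 1.728302479111294
block_pocket wrist [0.422  0.0539 0.0492] 0.94
block_pocket wrist [0.5867 0.0271 0.0632] 0.59
block_pocket top [0.4239 0.0457 0.0456] 0.69
block_pocket top [0.5868 0.027  0.0623] 0.61
260 181 [259.8 169.5]
```

Call:
apply_moves --pt "-1 -0.5 15 0 0 0 0" --pt "-1 -0.5 35 0 0 0 0" --pt "-1 -0.5 44 0 0 0 0" --pt "-1 -0.5 48 0 0 0 0" --pt "-1 -0.5 52 0 0 0 0" --pt "-1 -0.5 56 0 0 0 0" --pt "-1 -0.5 58 0 0 0 0" --pt "-1 -0.5 58 0 0 0 0"

```text
time_s: 34.1
eef_pos: [0.5887, 0.0283, 0.1941]
eef_rot: [[-0.156, 0.988, 0.0], [0.988, 0.156, -0.0], [-0.0, 0.0, -1.0]]
force: [0.1, -1.0, -2.3]
gripper_width: 0.0213
```

```bash
python3 rd.py 4
```

```text
34.25 [ 0.5888  0.0283  0.1942 -0.2491 -0.6382 -1.2179 -0.026   0.0181  0.0015] sd [1.000e-04 7.698e-01 2.270e-02] yaw 1.7277540966973943 1.4618756245693807
```

Call:
apply_moves --pt "0 0 8 0 0 0 0" --pt "0 0 18 0 0 0 0" --pt "0 0 28 0 0 0 0" --pt "0 0 36 0 0 0 0" --pt "0 0 40 0 0 0 0" --pt "0 0 42 0 0 0 0" --pt "0 0 43 0 0 0 0" --pt "0 0 44 0 0 0 0" --pt "0 0 44 0 0 0 0"

```text
time_s: 35.38
eef_pos: [0.5887, 0.0283, 0.1503]
eef_rot: [[-0.156, 0.988, 0.0], [0.988, 0.156, 0.0], [-0.0, 0.0, -1.0]]
force: [-0.6, -0.3, -0.6]
gripper_width: 0.0212
```

```bash
python3 rd.py 4
```

```text
35.525 [ 0.5888  0.0283  0.1503  0.0513 -0.2439 -1.1034  0.0144  0.0173  0.0039] sd [0.     0.4145 0.0182] yaw 1.7277943721581683 1.4618561331774564
```

Call:
apply_moves --pt "0 0 0.8 0 0 0 0" --pt "0 0 0.8 0 0 0 0" --pt "0 0 0.8 0 0 0 35" --pt "0 0 0.8 0 0 0 50" --pt "0 0 0.8 0 0 0 60" --pt "0 0 0.8 0 0 0 70" --pt "0 0 0.8 0 0 0 70" --pt "0 0 0.8 0 0 0 70"

```text
time_s: 36.52
eef_pos: [0.5887, 0.0283, 0.1493]
eef_rot: [[-0.156, 0.988, -0.0], [0.988, 0.156, 0.0], [0.0, -0.0, -1.0]]
force: [-0.3, 0.5, -0.4]
gripper_width: 0.0592
```

Call:
apply_moves --pt "0 0 -5 0 0 0 70" --pt "0 0 -30 0 0 0 70" --pt "0 0 -80 0 0 0 70" --pt "0 0 -130 0 0 0 70" --pt "-40 0 -140 0 0 0 70" --pt "-90 0 -140 0 0 0 70" --pt "-90 0 -140 0 0 0 70" --pt "-90 0 -140 0 0 0 70"

```text
time_s: 37.52
eef_pos: [0.6025, -0.0605, 0.2893]
eef_rot: [[-0.156, 0.988, -0.0], [0.988, 0.156, 0.001], [0.001, -0.0, -1.0]]
force: [0.5, 0.0, -0.0]
gripper_width: 0.0598
```

Run:
```python
from h import *
for c in ('scene','top'):
    a=snap(c,'e_'+c)
    for n in ('basket','basket_bail','rod','rod_grip','jar','bottle','lid'):
        print(c,n,[(np.round(r['at'],4).tolist(),round(r['p'],2)) for r in arm.spot_point(n,c)[:2]])
s=arm.get_state();print(s['time_s'],s['eef_pos'],s['force'],s['gripper_width'])
# handle tilt check: top-of-handle px in top view before vs now
p=cv2.imread('pics/top0.png')[165:240,210:265].astype(int);q=cv2.imread('pics/e_top.png')[165:240,210:265].astype(int)
d=np.abs(p-q).max(2);print('diff px near rod',(d>45).sum())
for k in ('top0','e_top'):
    h=cv2.cvtColor(cv2.imread(f'pics/{k}.png'),cv2.COLOR_BGR2HSV)[165:225,210:265];m=(h[:,:,1]>140)&(h[:,:,2]<190)&(h[:,:,2]>70)&(h[:,:,0]<16)
    y,x=np.nonzero(m);print(k,len(x),x.mean()+210,y.mean()+165)
```

```text
scene basket [([0.5429, 0.2554, 0.0104], 0.71), ([0.7547, -0.1416, 0.0006], 0.32)]
scene basket_bail [([0.5399, 0.254, 0.0661], 0.72)]
scene rod [([0.5877, 0.0265, 0.0136], 0.89), ([0.6833, -0.0747, 0.0019], 0.56)]
scene rod_grip [([0.6864, -0.0717, 0.1534], 0.71), ([0.5903, 0.0279, 0.1647], 0.54)]
scene jar [([0.7702, -0.018, 0.0012], 0.73), ([0.5189, -0.2424, 0.1464], 0.66)]
scene bottle [([0.7525, -0.144, 0.0004], 0.68)]
scene lid [([0.7765, 0.1709, 0.0006], 0.8)]
top basket [([0.5395, 0.256, 0.0131], 0.9)]
top basket_bail [([0.541, 0.2548, 0.0656], 0.8)]
top rod [([0.5881, 0.0261, 0.0116], 0.55)]
top rod_grip [([0.5871, 0.0287, 0.1622], 0.7)]
top jar [([0.7693, -0.0222, 0.0048], 0.97)]
top bottle []
top lid [([0.7782, 0.1749, 0.0025], 0.86)]
38.325 [ 0.60273202 -0.0606027   0.28927322] [ 0.64445025 -0.18228188 -0.04278295] 0.05964379425913221
diff px near rod 93
top0 13 236.69230769230768 194.07692307692307
e_top 4 238.0 194.75
```

```bash
python3 -c "
from h import *
print(arm.close_job())"
```

```text
the job is handed in; nothing more can be done
None
```

The basket is out of the can and standing upright in the drip tray, and the rod is back in its pocket. I handed the job in at about 38 s of the 72 s allowed.

- **Hooking and turning:** I caught the red bail and raised the basket just clear of the ledge. I then turned it anticlockwise until the bar stopped at about 0.58 rad. That agreed with the ring gap I had measured at about 0.54 rad.
- **The stop:** I saw it in the pictures and did not feel it. The rod kept turning in its play while the bar stayed put, and the moment never rose above the noise. The lift confirmed it, because the load stayed steady at about 2 N with no catch at the ring.
- **Final checks:** Both fixed cameras put the basket's underside at 10 to 13 mm near the tray centre, with the bail about 53 to 56 mm above it. They put the rod's underside at 12 to 14 mm and its grip at about 164 mm, so it reads home and upright. The gripper was empty and clear of everything.
- **Bystanders:** The jar, lid, green look-alike and bottle were never touched. The bottle was found only in the scene view.
- **Not fully checked:** The picture limit was reached before the rod went back in, so I judged that step from positions and forces alone. My pixel comparison of the rod's handle before and after had too few pixels to mean anything.

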